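# Hold the spring jaw of the clamping jig open at its index mark

### The arm

A 6-joint arm with a two-finger parallel gripper is mounted at the origin on the work surface. World frame = base frame: x ahead of the robot, y to its left, z up, the work surface at z = 0. Lengths are in mm, angles in degrees, forces in N, time in s.
With the tool pointing down it reaches from about 300 to 850 mm from the base axis. Payload 4.2 kg.
Tool frame: the origin (TCP) lies between the finger pads; the fingertips stand 8 mm ahead of it and the grasp point (between the pads) lies 11 mm behind it; x points along the fingers, y is the direction in which the jaws open and shut, and the axes are right-handed (so a half turn about x gives the same grasp; the last joint's range is limited). The gripper opens to 91 mm and grips with 3 to 60 N. Pads are 32 mm wide; open, the fingers measure 118 mm over their backs; the gripper's body (76 mm by 178 mm) begins 60 mm behind the grasp point.
Start: joints at [65.776, 18.312, 89.639, -0, 72.044, -1.146], TCP at [225.401, 528.996, 221.976] pointing down, gripper open.
Joint ranges: [-177.97, 177.97], [-48.28, 115.42], [12.27, 149.76], [-77.06, 257.06], [2.81, 150.46], [-146.56, 146.56]. Speed limits (degrees/s): [147.25, 147.25, 180, 180, 180, 180].

### API

Orientations are given as [roll, pitch, yaw] about the fixed x, y, z axes, in that order (R = Rz(yaw) Ry(pitch) Rx(roll)).
In Python, from workcell import env gives the robot as it stands.
- The arm moves only by the tool arm_command, never from a script. Its arguments are lists of equal length, an entry for each row: "slide": the shift along the tool's x, y, z in cm, a list of three; "turn": the turn, a rotation vector about the tool's x, y, z in rad, a list of three; "grip": the closure in counts, from 0 (fully open) to 255 (shut). A call has 1 to 20 rows; each row is the pose to reach, as a shift and turn from the pose commanded when the call began, along the tool's axes at that moment; what a row does not reach only later rows make up. A row lasts 1/12 s, in which the tool goes at most 41.7 mm and 7.16 degrees, less where a joint would pass 70% of its speed; a pose out of reach is approached as far as the arm can. A call with a gripper value outside its range is refused whole. The fingers move at their own pace and stop on an object; "newtons" is the grip in N (left out, the last holds). Time passes only in rows, so rows that repeat a pose let the fingers close. It gives the time, the measured TCP pose, the force and the opening at its end, in the units of the state.
- env.state(): the state, without advancing time (a new reading comes with each control period).
- env.grab_frame(name): name is "side" or "top"; returns (picture, depth): 480x640x3 uint8, red, green, blue; 480x640 float32, mm along the optical axis (not along the pixel's ray), 0 where there is no reading.
- env.calibration(name): a dict with "K" (3x3 intrinsics, pixels), "k1" (the pictures are not rectified: a ray, as slopes to the right and down, at radius r is drawn at 1 + k1 r^2 times it, then the intrinsics apply), "camera_from_world" (4x4, takes a point from world to camera coordinates). Camera axes: x right, y up, looking along -z (the intrinsics and any distortion apply to the point x, -y, -z); pixel columns grow to the right and rows downward; lengths in mm; the calibration is good to about 2 mm. A picture is of the moment at which its call begins. calibration takes no time and is no camera call.
- env.job_done(): hands the job in, once; it reports no verdict.
Trained networks look in the newest picture that a camera, given by its name, has taken for a name from the list of things; names that differ only in an ending like _2 or _b are one class to them, and where a whole thing is asked for, a point or a joint stands for the part that bears it (a point fixed in the world has none). Each returns a list of dicts, best first, with "p" (0 to 1); they miss things now and then, are a little off and sometimes report something else, mostly with a low value. They report only what shows in the picture. A call takes as long as a camera call. They do not tell look-alikes from the thing itself.
- env.search_frame(camera, label): "point" ([x, y, z] in mm, in world coordinates, good to about 4 mm: the middle of the surface that is visible of it).
The state is a dict: "time_s": time; "qpos": joint angles; "qvel": joint speeds; "effort": joint torques, N m; "ee_pos": TCP position; "ee_rot": TCP orientation; "force": force on the tool from outside, world axes, zero at the start; "torque": the same for the moment, N m; "gripper_width": finger opening in mm.
Only numpy, scipy, OpenCV 4.12 (cv2) and the standard library are available. Lean on these libraries where they do the work, as an engineer would, in place of code of your own. Each camera call takes 0.05 s, during which the arm holds its last target.

### The job

Take the wooden offcut off the slideway of the clamping jig, where it blocks the spring jaw, and leave it in the plywood tray. Then pull the jaw by its bar handle, away from the fence, until its pointer lines up with the line on the index block, and finish while still holding it there with the gripper, so that a board can be put in. Leave the other things on the bench where they are.

Things in the scene. Friction and masses are not known exactly. Their poses are not given: they have to be found in the camera images.
- jig: Clamping jig, fixed to the bench: a plywood board 300 x 220 x 18 mm, on it an aluminium slideway 260 mm long (along x), 90 mm wide, its top 54 mm above the bench. Origin: centre of the board's underside, on the bench. Its +x axis runs along the slideway from the end stop to the fence. The dark wooden fence (35 mm long, 110 mm wide, centred at x = +112 mm) and the dark wooden end stop (22 mm long, 90 mm wide, centred at x = -119 mm) both stand 30 mm above the slideway.
- carriage (a joint): How far the spring jaw is pulled out, in m: 0 = home, beside the fence; grows to 0.10 as it moves along the jig's -x axis towards the end stop. The spring pulls it home with about 5 N at 0, rising by 0.7 N per 10 mm, and the jaw returns at once if let go. The jaw is a grey metal block 55 mm along x, 100 mm wide, 30 mm high on the slideway, centred at jig x = +65 mm when home.
- handle (a point): Middle of the jaw's bar handle: a round steel bar 14 mm thick, level, across the slideway (along the jig's y), 124 mm above the bench and 40 mm above the jaw's top, on two legs 90 mm apart. It moves with the jaw. Axes as the jig's.
- pointer (a point): Tip of the jaw's pointer: a thin steel tongue 3 mm wide that sticks out of the jaw's -y side, 71 mm above the bench. It moves with the jaw. Axes as the jig's.
- mark (a point): Middle of the line on top of the index block: a dark steel block 10 mm along x, 45 mm along y, top 63 mm above the bench, fixed on the jig's board beside the slideway on its -y side, at a setting 55 to 85 mm out from the pointer's home. The pointer passes just above it. Axes as the jig's.
- offcut_mid (a point): Loose pale offcut of wood lying on the slideway between jaw and end stop, about 0.12 kg: a block 75 x 40 mm, 45 mm high, with a tenon 25 mm long and 16 mm wide (full height) on one short end, 100 mm over all. This point is the centre of the 75 x 40 x 45 mm block, half-way up (22.5 mm above what it lies on); x is along its length towards the tenon, z up. While it lies there the jaw cannot be pulled out as far as the mark.
- offcut: The same offcut of wood; origin at the middle of its 100 mm length, at its underside. Axes as above.
- tray_in (a point): Centre of the inner floor (8 mm above the bench) of the open plywood tray fixed on the bench: 180 x 180 mm outside, 45 mm high, walls 8 mm, empty. Left or right of the jig.
- chisel_rack: Bystander, fixed: dark wooden block 70 x 180 x 60 mm (x, y, z) with five upright chisels, 153 mm high over all, on the side of the jig where the tray is not. Origin: centre of its underside.
- chisel: Bystander, loose: chisel 200 mm long, 22 mm thick, lying on the jig's board beside the slideway on its +y side, along the jig's x. Origin near its middle, at its underside.
- mallet: Bystander, loose: wooden mallet 280 mm long with a head 75 x 120 x 60 mm. Origin on its handle, at the underside.
- plane: Bystander, loose: hand plane 200 x 55 mm, 95 mm high. Origin: centre of its sole.
- scrap: Bystander, loose: scrap of wood 90 x 55 x 28 mm lying on the bench. Origin: centre of its underside.
Things that resemble listed ones, but are neither listed nor needed, are in the scene too. What is shaped like the offcut but blue or purple is not meant.

How it is judged:
By the outcome, as a careful person would: the job done as asked, in the order asked, and still so for the second after the job is handed in, while the arm keeps its last pose, push and grip.
It also fails if it takes over 51 s, if anything falls off the work surface, if the arm or the gripper's body presses on something with over 40 N, if the wrist force passes 120 N, or if a joint passes its speed limit or range.

## Working session

There is one attempt and no reset: what is moved stays moved. The work goes in short steps, Python scripts to look and compute and a tool call to move; the robot and the scene stay as the last step left them, time stands still between calls to the robot, and variables do not carry over. Pictures are saved under pics/ and viewed, and the job is handed in when it is done.

Besides the shell and the picture viewer there is one more tool, called after "Call:" as name(argument=value, ...) on one line, values as JSON. arm_command: Moves the arm, as the interface text tells. Its arguments: {"type":"object","properties":{"slide":{"type":"array","items":{"type":"array","items":{"type":"number"}}},"turn":{"type":"array","items":{"type":"array","items":{"type":"number"}}},"grip":{"type":"array","items":{"type":"number"}},"newtons":{"type":"number"}},"required":["slide","turn","grip"]}

```bash
ls; mkdir -p pics; cat > h.py <<'E'
import numpy as np, cv2
from workcell import env
def px2w(cam,u,v,d):
    c=env.calibration(cam);K=np.array(c["K"]);T=np.array(c["camera_from_world"]);k1=c["k1"]
    x=(u-K[0,2])/K[0,0];y=(v-K[1,2])/K[1,1]
    s=np.array([x,y]);p=s.copy()
    for _ in range(20): p=s/(1+k1*(p@p))
    pc=np.array([p[0]*d,-p[1]*d,-d,1])
    return (np.linalg.inv(T)@pc)[:3]
def ray(cam,u,v,z):
    "intersect with height z"
    a=px2w(cam,u,v,100.);b=px2w(cam,u,v,1000.)
    t=(z-a[2])/(b[2]-a[2]);return a+t*(b-a)
def w2px(cam,P):
    c=env.calibration(cam);K=np.array(c["K"]);T=np.array(c["camera_from_world"]);k1=c["k1"]
    p=T@np.append(np.array(P,float),1);x=p[0]/-p[2];y=-p[1]/-p[2];r=1+k1*(x*x+y*y)
    return K[0,0]*x*r+K[0,2],K[1,1]*y*r+K[1,2]
def snap(cam,name):
    im,d=env.grab_frame(cam);cv2.imwrite(f"pics/{name}.png",im[:,:,::-1]);np.save(f"pics/{name}.npy",d);return im,d
E
python3 - <<'E'
from h import *
print(env.state())
for c in("top","side"): snap(c,c+"0");print(env.calibration(c))
E
```

```text
pics
{'time_s': 0.0, 'qpos': array([ 6.57766351e+01,  1.83531006e+01,  8.97071401e+01,  4.79194101e-04,
        7.20437547e+01, -1.14483173e+00]), 'qvel': array([ 9.14423674e-02,  6.47316386e-03,  1.64771362e-01,  4.52376927e-02,
        4.65620392e-02, -1.29023613e-04]), 'effort': array([ 2.09418991e-03, -4.12466311e+01, -2.31977499e+01,  7.27688055e-02,
        4.56864922e-02, -1.38886403e-04]), 'ee_pos': array([225.17911667, 528.53525452, 221.10066757]), 'ee_rot': array([ -91.39583255,   89.8960036 , -114.47451389]), 'force': array([-0.0992986 , -0.28884515,  0.03959036]), 'torque': array([-0.02422292, -0.06269611, -0.03292525]), 'gripper_width': 91.19132462010558}
{'K': array([[504.79012047,   0.        , 315.86549551],
       [  0.        , 504.79012047, 236.04569328],
       [  0.        ,   0.        ,   1.        ]]), 'k1': -0.14665067401949175, 'camera_from_world': array([[-2.46793832e-02, -9.99685364e-01,  4.48340434e-03,
         2.11537537e+01],
       [ 9.92877858e-01, -2.39879618e-02,  1.16696771e-01,
        -5.21742994e+02],
       [-1.16552506e-01,  7.33147722e-03,  9.93157471e-01,
        -1.22948551e+03],
       [ 0.00000000e+00,  0.00000000e+00,  0.00000000e+00,
         1.00000000e+00]])}
{'K': array([[474.04542144,   0.        , 318.63066926],
       [  0.        , 474.04542144, 234.13774617],
       [  0.        ,   0.        ,   1.        ]]), 'k1': 0.030923437482959244, 'camera_from_world': array([[ 8.57050758e-01, -5.15150488e-01, -9.16363873e-03,
        -4.37870073e+02],
       [ 3.92825941e-01,  6.41825345e-01,  6.58595480e-01,
        -2.66725540e+02],
       [-3.33394328e-01, -5.68049471e-01,  7.52441374e-01,
        -8.59502113e+02],
       [ 0.00000000e+00,  0.00000000e+00,  0.00000000e+00,
         1.00000000e+00]])}
```

View pics/top0.png

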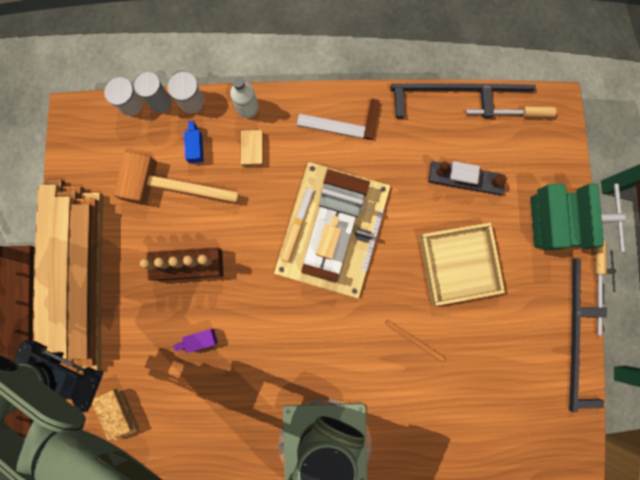

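View pics/side0.png

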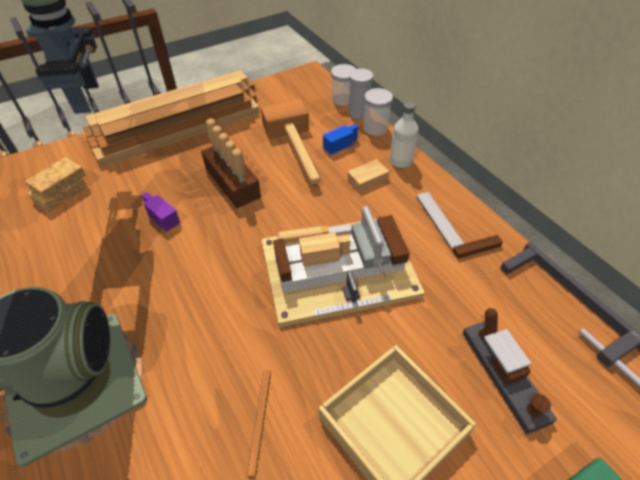

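The top view shows the jig around (333,230), the fence at the top (345,182), the offcut at (332,237), the tray at (463,263) on the right, and the chisel on the left at (296,228). I'll zoom in next.

```bash
python3 - <<'E'
import cv2
a=cv2.imread("pics/top0.png")[150:310,260:410];cv2.imwrite("pics/top0z.png",cv2.resize(a,None,fx=3.7,fy=3.7,interpolation=cv2.INTER_CUBIC))
a=cv2.imread("pics/side0.png")[195:330,250:430];cv2.imwrite("pics/side0z.png",cv2.resize(a,None,fx=4.4,fy=4.4,interpolation=cv2.INTER_CUBIC))
from h import *
for cam in("top","side"):
  for n in ["jig","handle","pointer","mark","offcut_mid","tray_in","chisel","carriage"]:
    print(cam,n,[(np.round(r["point"],1),round(r["p"],2)) for r in env.search_frame(cam,n)][:3])
E
```

```text
top jig [(array([547.1, -42.4,  14. ]), 0.92)]
top handle [(array([598.3, -52.9,  79.9]), 0.92)]
top pointer [(array([595.5, -56.8,  81.5]), 0.59)]
top mark [(array([ 515.9, -104.8,   44.8]), 0.73)]
top offcut_mid [(array([765.4, 318.7,  44.7]), 0.91), (array([504.5, -20.4, 100.2]), 0.81), (array([268.5, 301.3,  44.3]), 0.66)]
top tray_in [(array([ 436.1, -359.9,   11.7]), 0.62)]
top chisel [(array([537.9,  59.9,  34.7]), 0.86), (array([657. , 440.6,  56.8]), 0.43)]
top carriage [(array([598.1, -52.5,  91.5]), 0.98)]
side jig [(array([526.7, -78. ,  19.4]), 0.7)]
side handle [(array([592.1, -70.2,  83.9]), 0.75)]
side pointer [(array([588.1, -67.4,  85.4]), 0.87)]
side mark [(array([ 514.9, -113.4,   40.6]), 0.85)]
side offcut_mid [(array([765.3, 309.2,  35.7]), 0.91), (array([502.6, -27.9,  98.7]), 0.9), (array([261.7, 290.3,  44.9]), 0.7)]
side tray_in [(array([ 446.1, -356.7,    7.1]), 0.6), (array([449.3, 296.7,  56.4]), 0.2)]
side chisel [(array([526.5,  58.6,  38.3]), 0.85), (array([528. , -80.2,  18.1]), 0.33)]
side carriage [(array([594.1, -67.4,  86.1]), 0.93)]
```

View pics/top0z.png

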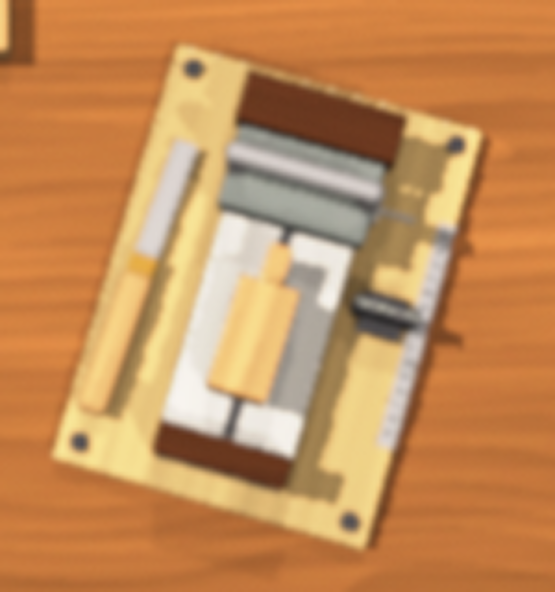

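View pics/side0z.png

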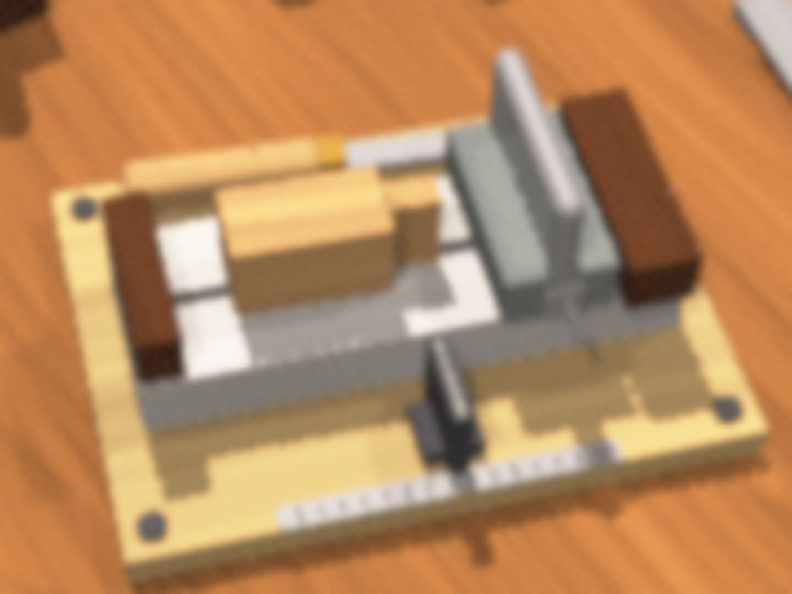

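```bash
cat >> h.py <<'E'
def fitjig(pts): # list of (cam,u,v,[jx,jy,jz])
    from scipy.optimize import least_squares
    def f(p):
        c,s=np.cos(p[2]),np.sin(p[2]);r=[]
        for cam,u,v,j in pts:
            q=w2px(cam,[p[0]+c*j[0]-s*j[1],p[1]+s*j[0]+c*j[1],j[2]]);r+=[q[0]-u,q[1]-v]
        return r
    return least_squares(f,[530,-40,-.25])
def j2w(p,j):
    c,s=np.cos(p[2]),np.sin(p[2]);return np.array([p[0]+c*j[0]-s*j[1],p[1]+s*j[0]+c*j[1],j[2]])
def w2j(p,w):
    c,s=np.cos(p[2]),np.sin(p[2]);x,y=w[0]-p[0],w[1]-p[1];return np.array([c*x+s*y,-s*x+c*y,w[2]])
E
python3 - <<'E'
from h import *
zt=lambda x,y:("top",260+(x+.5)/3.7-.5,150+(y+.5)/3.7-.5)
zs=lambda x,y:("side",250+(x+.5)/4.4-.5,195+(y+.5)/4.4-.5)
B=[(150,110,18),(150,-110,18),(-150,-110,18),(-150,110,18)]
T=[zt(178,45),zt(483,130),zt(370,548),zt(53,460)]
S=[zs(765,430),zs(128,565),zs(53,195)]
# slideway -y end-stop corner etc
for name,pts in (("top",[(*t,b) for t,b in zip(T,B)]),("side",[(*t,b) for t,b in zip(S,[B[1],B[2],B[3]])])):
    r=fitjig(pts);print(name,r.x[:2],np.degrees(r.x[2]),np.round(r.fun,1))
allp=[(*t,b) for t,b in zip(T,B)]+[(*t,b) for t,b in zip(S,[B[1],B[2],B[3]])]
r=fitjig(allp);p=r.x;print("all",p[:2],np.degrees(p[2]),np.round(r.fun,1))
np.save("jig.npy",p)
# line etc: reproject to zoom
def show(cam,j):
    u,v=w2px(cam,j2w(p,j)); 
    return ((u-260+.5)*3.7-.5,(v-150+.5)*3.7-.5) if cam=="top" else ((u-250+.5)*4.4-.5,(v-195+.5)*4.4-.5)
print("handle top/side", show("top",(65,45,131)),show("top",(65,-45,131)),show("side",(65,45,131)),show("side",(65,-45,131)))
# measured features to jig at known heights
for n,f,z in [("line a top",zt(358,300),63),("line b top",zt(418,312),63),("line side near",zs(462,412),63),("line side far",zs(437,345),63),
  ("ptr top tip",zt(435,222),71),("ptr top root",zt(385,211),71),("ptr side tip",zs(598,355),71),("ptr root side",zs(570,305),71),
  ("oc",zt(237,276),99),("oc",zt(299,292),99),("oc",zt(265,403),99),("oc",zt(208,387),99),("oc ten",zt(270,242),99),("oc ten",zt(293,248),99),
  ("oc s",zs(232,272),99),("oc s",zs(392,232),99),("oc s",zs(218,190),99),("oc s",zs(376,170),99),
  ("h L",zt(230,147),131),("h R",zt(382,188),131),("h s",zs(507,52),131),("h s",zs(575,205),131)]:
    w=ray(*f,z);print(n,np.round(w,1),np.round(w2j(p,w),1))
# depth offcut
for nm,cam in(("top0","top"),("side0","side")):
    d=np.load(f"pics/{nm}.npy");P=[]
    for v in range(150,310):
        for u in range(250,400):
            if d[v,u]>0:
                w=px2w(cam,u,v,d[v,u])
                if abs(w[2]-99)<6: 
                    j=w2j(p,w)
                    if -105<j[0]<35 and abs(j[1])<45:P.append(j)
    P=np.array(P);print(cam,len(P),P.mean(0) if len(P) else 0, np.percentile(P,[2,98],axis=0) if len(P) else 0)
    if len(P): 
        r=cv2.minAreaRect(P[:,:2].astype(np.float32));print(r)
# tray walls in depth
d=np.load("pics/top0.npy");P=[]
for v in range(210,320):
    for u in range(410,520):
        if d[v,u]>0:
            w=px2w("top",u,v,d[v,u])
            if 38<w[2]<55:P.append(w)
P=np.array(P);print("tray",len(P),P[:,2].mean(),cv2.minAreaRect(P[:,:2].astype(np.float32)))
E
```

```text
top [541.12449238 -35.63578169] -17.311953646814178 [-0.1 -0.2 -0.1 -0.1 -0.4  0.3  0.6 -0. ]
side [540.87663805 -33.39746542] -17.728850080790764 [ 1.2  0.  -0.5 -0.1 -0.7 -0.2]
all [540.86368565 -34.49750671] -17.54739637565256 [-0.3 -0.2 -0.4  0.3 -1.1  0.6 -0.  -0.2  1.6  0.2 -0.1  0.5 -0.6  0.3]
handle top/side (np.float64(236.26307231538635), np.float64(151.1759327170849)) (np.float64(374.2044302060163), np.float64(190.60733473037578)) (np.float64(510.11447127994825), np.float64(55.434902447836954)) (np.float64(571.8173905869055), np.float64(199.869772195657))
line a top [529.  -90.4  63. ] [  5.5 -56.9  63. ]
line b top [ 520.1 -129.8   63. ] [  8.9 -97.1  63. ]
line side near [ 516. -127.   63.] [  4.2 -95.7  63. ]
line side far [526.7 -91.   63. ] [  3.5 -58.2  63. ]
ptr top tip [ 578.5 -142.4   71. ] [ 68.5 -91.5  71. ]
ptr top root [ 586.6 -109.6   71. ] [ 66.3 -57.8  71. ]
ptr side tip [ 580.8 -137.3   71. ] [ 69. -86.  71.]
ptr root side [ 586.6 -108.3   71. ] [ 65.8 -56.6  71. ]
oc [541.8 -10.3  99. ] [-6.4 23.4 99. ]
oc [530.5 -49.6  99. ] [ -5.3 -17.6  99. ]
oc [460.  -25.9  99. ] [-79.7 -16.2  99. ]
oc [471.1  10.   99. ] [-80.   21.4  99. ]
oc ten [563.3 -32.   99. ] [20.6  9.1 99. ]
oc ten [559.  -46.7  99. ] [21.  -6.1 99. ]
oc s [455.7 -32.3  99. ] [-81.8 -23.5  99. ]
oc s [528.1 -49.7  99. ] [ -7.5 -18.4  99. ]
oc s [473.9  12.5  99. ] [-78.   24.6  99. ]
oc s [541.8 -14.8  99. ] [-5.1 19.  99. ]
h L [619.2  -7.3 131. ] [ 66.5  49.5 131. ]
h R [ 590.8 -102.   131. ] [ 68.  -49.3 131. ]
h s [616.4  -8.6 131. ] [ 64.3  47.5 131. ]
h s [ 588.7 -100.1  131. ] [ 65.4 -48.1 131. ]Traceback (most recent call last):
  File "<stdin>", line 31, in <module>
  File "h.py", line 4, in px2w
    c=env.calibration(cam);K=np.array(c["K"]);T=np.array(c["camera_from_world"]);k1=c["k1"]
ValueError: time passes only in moves, steps and waits
```

```bash
python3 - <<'E'
import re
s=open("h.py").read()
s=s.replace("def px2w","import functools\n@functools.lru_cache(None)\ndef cal(c):\n    return env.calibration(c)\ndef px2w",1).replace("c=env.calibration(cam)","c=cal(cam)")
s+='''
def R(rpy):
    from scipy.spatial.transform import Rotation as Ro
    return Ro.from_euler("xyz",rpy,degrees=True).as_matrix()
'''
open("h.py","w").write(s)
E
python3 - <<'E'
from h import *
p=np.load("jig.npy")
print(env.state()["time_s"])
for nm,cam in(("top0","top"),("side0","side")):
    d=np.load(f"pics/{nm}.npy");P=[]
    for v in range(150,310):
        for u in range(250,400):
            if d[v,u]>0:
                w=px2w(cam,u,v,d[v,u])
                if abs(w[2]-99)<6: 
                    j=w2j(p,w)
                    if -105<j[0]<35 and abs(j[1])<45:P.append(j)
    P=np.array(P);print(cam,len(P))
    if len(P): print(P.mean(0),cv2.minAreaRect(P[:,:2].astype(np.float32)))
d=np.load("pics/top0.npy");P=[]
for v in range(210,320):
    for u in range(410,520):
        if d[v,u]>0:
            w=px2w("top",u,v,d[v,u])
            if 38<w[2]<55:P.append(w)
P=np.array(P);print("tray",len(P),P[:,2].mean(),cv2.minAreaRect(P[:,:2].astype(np.float32)))
print(env.state()["ee_rot"]);M=R(env.state()["ee_rot"]);print(np.round(M,4), "tool y yaw",np.degrees(np.arctan2(M[1,1],M[0,1])))
E
```

```text
0.9
top 599
[-37.36366216   3.10191321  99.09444933] ((-30.32126235961914, 2.976755142211914), (39.79695129394531, 100.00825500488281), 88.42748260498047)
side 747
[-37.23881589  -0.26922778  98.99061978] ((-30.88149070739746, 1.6771831512451172), (42.42646408081055, 99.8539810180664), 88.18273162841797)
tray 918 44.276167474692464 ((442.8165283203125, -357.14208984375), (179.50909423828125, 182.6007843017578), 8.260636329650879)
[83.1049902  89.99758418 60.0265663 ]
[[ 0.     0.392  0.92 ]
 [ 0.     0.92  -0.392]
 [-1.     0.     0.   ]] tool y yaw 66.9215761057324
```

Call:
arm_command(slide=[[0,-39.6,47.3],[0,-39.6,47.3],[0,-39.6,47.3],[0,-39.6,47.3],[0,-39.6,47.3],[0,-39.6,47.3],[0,-39.6,47.3],[0,-39.6,47.3],[0,-39.6,47.3],[0,-39.6,47.3],[0,-39.6,47.3],[0,-39.6,47.3],[0,-39.6,47.3],[0,-39.6,47.3],[0,-39.6,47.3],[0,-39.6,47.3],[0,-39.6,47.3],[0,-39.6,47.3],[0,-39.6,47.3],[0,-39.6,47.3]], turn=[[-0.08,0,0],[-0.08,0,0],[-0.08,0,0],[-0.08,0,0],[-0.08,0,0],[-0.08,0,0],[-0.08,0,0],[-0.08,0,0],[-0.08,0,0],[-0.08,0,0],[-0.08,0,0],[-0.08,0,0],[-0.08,0,0],[-0.08,0,0],[-0.08,0,0],[-0.08,0,0],[-0.08,0,0],[-0.08,0,0],[-0.08,0,0],[-0.08,0,0]], grip=[0,0,0,0,0,0,0,0,0,0,0,0,0,0,0,0,0,0,0,0], newtons=25)

```text
time_s: 2.57
ee_pos: [504.8, -19.5, 222.1]
ee_rot: [110.5, 90.0, 92.1]
force: [0.4, -0.4, -0.1]
gripper_width: 91.5
```

```bash
python3 - <<'E'
from h import *
s=env.state();print(s["time_s"],s["ee_pos"],s["qpos"],s["qvel"]);M=R(s["ee_rot"]);print(np.round(M,4),np.degrees(np.arctan2(M[1,1],M[0,1])))
E
```

```text
2.5667 [504.76779783 -19.49298606 222.08326043] [-3.52824000e+00  1.20104170e+01  9.84534952e+01  2.00861749e-02
  6.95379369e+01 -7.51490389e+01] [ 0.0612859  -0.0215027  -0.1096372  -0.17511384  0.08151782 -0.01353334]
[[-0.000e+00  3.154e-01  9.490e-01]
 [ 3.000e-04  9.490e-01 -3.154e-01]
 [-1.000e+00  3.000e-04 -1.000e-04]] 71.6137757385006
```

Call:
arm_command(slide=[[4,0,0],[8,0,0],[11,0,0],[13,0,0],[14.5,0,0],[15.4,0,0],[15.4,0,0],[15.4,0,0],[15.4,0,0],[15.4,0,0],[15.4,0,0],[15.4,0,0],[15.4,0,0],[15.4,0,0],[15.4,0,0],[15.4,0,0],[15.4,0,0],[15.4,0,0],[15.4,0,0]], turn=[[0,0,0],[0,0,0],[0,0,0],[0,0,0],[0,0,0],[0,0,0],[0,0,0],[0,0,0],[0,0,0],[0,0,0],[0,0,0],[0,0,0],[0,0,0],[0,0,0],[0,0,0],[0,0,0],[0,0,0],[0,0,0],[0,0,0]], grip=[0,0,0,0,0,0,0,0,255,255,255,255,255,255,255,255,255,255,255], newtons=25)

```text
time_s: 4.15
ee_pos: [505.3, -20.7, 67.9]
ee_rot: [104.2, 90.0, 85.7]
force: [-0.0, 0.3, 1.1]
gripper_width: 39.8
```

Call:
arm_command(slide=[[-3,0,0],[-6,0,0],[-9,0,0],[-9,0,0],[-9,-5,0.6],[-9,-9,1.1],[-9,-13,1.6],[-9,-17,2],[-9,-21,2.5],[-9,-25,3],[-9,-29,3.5],[-9,-32,3.9],[-9,-34,4.1],[-9,-34,4.1],[-9,-34,4.1],[-9,-34,4.1]], turn=[[0,0,0],[0,0,0],[0,0,0],[0,0,0],[0,0,0],[0,0,0],[0,0,0],[0,0,0],[0,0,0],[0,0,0],[0,0,0],[0,0,0],[0,0,0],[0,0,0],[0,0,0],[0,0,0]], grip=[255,255,255,255,255,255,255,255,255,255,255,255,255,255,255,255])

```text
time_s: 5.48
ee_pos: [436.0, -355.2, 157.2]
ee_rot: [141.9, 89.9, 123.4]
force: [0.0, -0.7, -0.9]
gripper_width: 40.1
```

```bash
python3 - <<'E'
from h import *
im,d=snap("side","side1");snap("top","top1")
s=env.state();print(s["time_s"],s["ee_pos"],s["gripper_width"],s["qpos"])
E
```

```text
5.5833 [ 436.47959708 -354.84016286  157.623031  ] 39.814280505126405 [-4.02949647e+01  1.99854736e+01  9.69205632e+01  2.66082499e-02
  6.31508499e+01 -1.11888356e+02]
```

View pics/side1.png

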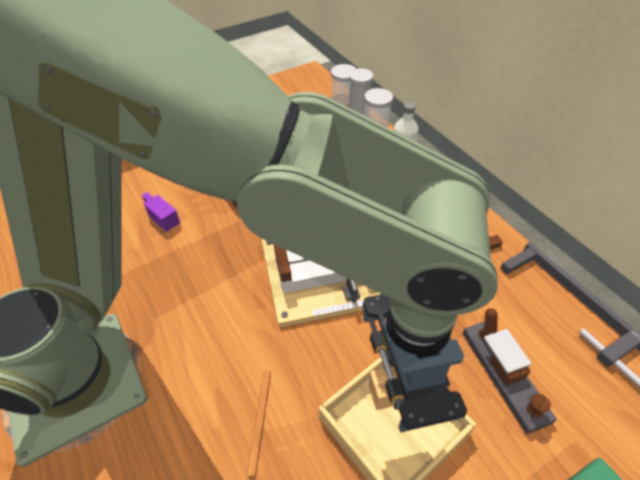

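View pics/top1.png

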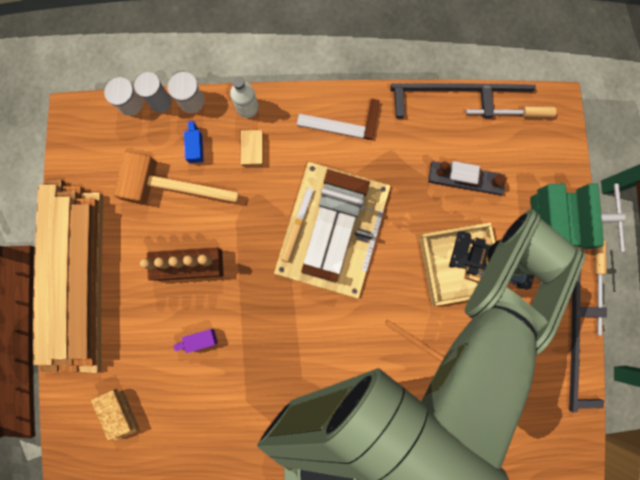

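Both views show the slideway clear and the offcut held over the tray at about (463,255) in the top view. Before lowering, I'll check how tall and how near the vise is.

```bash
python3 - <<'E'
from h import *
d=np.load("pics/top0.npy")
for u,v in [(535,220),(545,200),(555,230),(585,200),(598,210),(505,215),(480,180)]:
    print(u,v,np.round(px2w("top",u,v,d[v,u])))
E
```

```text
535 220 [ 551. -563.   23.]
545 200 [ 591. -561.   93.]
555 230 [ 513. -571.  113.]
585 200 [ 589. -669.   96.]
598 210 [ 560. -690.  117.]
505 215 [ 569. -490.    2.]
480 180 [ 659. -421.   23.]
```

Call:
arm_command(slide=[[4,0,0],[8,0,0],[11,0,0],[12.6,0,0],[13.2,0,0],[13.4,0,0],[13.4,0,0],[13.4,0,0],[13.4,0,0],[13.4,0,0],[13.4,0,0],[13.4,0,0],[13.4,0,0],[13.4,0,0]], turn=[[0,0,0],[0,0,0],[0,0,0],[0,0,0],[0,0,0],[0,0,0],[0,0,0],[0,0,0],[0,0,0],[0,0,0],[0,0,0],[0,0,0],[0,0,0],[0,0,0]], grip=[255,255,255,255,255,255,255,255,0,0,0,0,0,0])

```text
time_s: 6.75
ee_pos: [436.3, -356.2, 24.1]
ee_rot: [-5.6, 90.0, -24.1]
force: [-1.2, -0.7, -0.2]
gripper_width: 77.0
```

Call:
arm_command(slide=[[-2,0,0],[-6,0,0],[-10,0,0],[-14,0,0],[-17.5,0,0],[-17.5,4,0.7],[-17.5,8,1.5],[-17.5,12,2.2],[-17.5,16,3],[-17.5,20,3.7],[-17.5,24,4.4],[-17.5,28,5.2],[-17.5,31,5.7],[-17.5,33.9,6.3],[-17.5,33.9,6.3],[-17.5,33.9,6.3],[-17.5,33.9,6.3],[-17.5,33.9,6.3],[-17.5,33.9,6.3],[-17.5,33.9,6.3]], turn=[[0,0,0],[0,0,0],[0,0,0],[0,0,0],[0.1,0,0],[0.2,0,0],[0.32,0,0],[0.44,0,0],[0.56,0,0],[0.68,0,0],[0.8,0,0],[0.92,0,0],[1.04,0,0],[1.16,0,0],[1.28,0,0],[1.4,0,0],[1.5,0,0],[1.555,0,0],[1.555,0,0],[1.555,0,0]], grip=[0,0,0,0,0,0,0,0,0,0,0,0,0,0,0,0,0,0,0,0])

```text
time_s: 8.42
ee_pos: [603.5, -54.7, 198.8]
ee_rot: [-91.1, 90.0, 161.4]
force: [-0.1, 0.8, -0.0]
gripper_width: 91.1
```

```bash
python3 - <<'E'
from h import *
snap("side","side2");snap("top","top2")
s=env.state();print(s["time_s"],s["ee_pos"],s["gripper_width"],s["qpos"]);M=R(s["ee_rot"]);print(np.round(M,4),np.degrees(np.arctan2(M[1,1],M[0,1])))
print(w2j(np.load("jig.npy"),s["ee_pos"]))
E
```

```text
8.5167 [603.54248859 -54.74324336 198.90860126] 91.40246720695359 [-6.27363782e+00  2.19430844e+01  8.75129432e+01  7.02664752e-03
  7.05494401e+01  1.12546217e+01]
[[-1.000e-04  9.536e-01 -3.012e-01]
 [ 1.000e-04 -3.012e-01 -9.536e-01]
 [-1.000e+00 -1.000e-04 -1.000e-04]] -17.530599300723125
[ 65.86620591  -0.40633679 198.90860126]
```

View pics/side2.png

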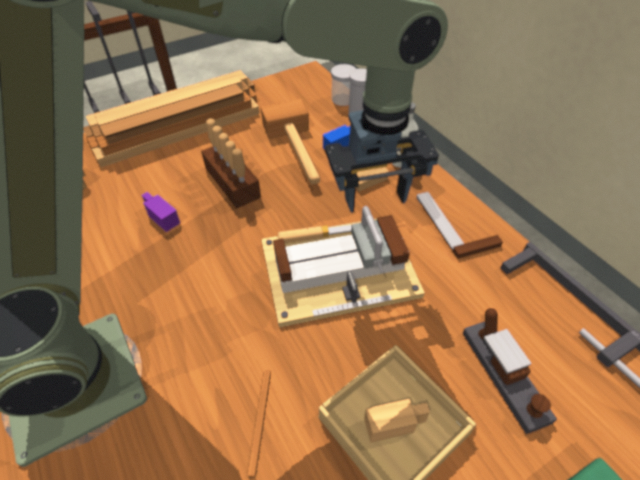

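View pics/top2.png

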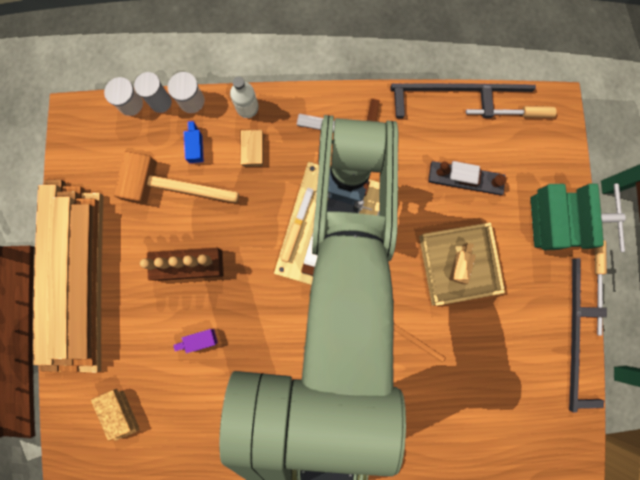

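Both views show the offcut lying in the tray, at (397,415) in the side view and (460,265) in the top view. The open gripper is straddling the handle line. Next I'll lower and grip the bar.

Call:
arm_command(slide=[[3,0,0],[5.5,0,0],[7.5,0,0],[8.5,0,0],[8.6,0,0],[8.6,0,0],[8.6,0,0],[8.6,0,0],[8.6,0,0],[8.6,0,0],[8.6,0,0],[8.6,0,0],[8.6,0,0],[8.6,0,0],[8.6,0,0],[8.6,0,0],[8.6,0,0],[8.6,0,0]], turn=[[0,0,0],[0,0,0],[0,0,0],[0,0,0],[0,0,0],[0,0,0],[0,0,0],[0,0,0],[0,0,0],[0,0,0],[0,0,0],[0,0,0],[0,0,0],[0,0,0],[0,0,0],[0,0,0],[0,0,0],[0,0,0]], grip=[0,0,0,0,0,0,255,255,255,255,255,255,255,255,255,255,255,255], newtons=45)

```text
time_s: 10.02
ee_pos: [603.3, -54.6, 112.9]
ee_rot: [-91.9, 89.9, 160.5]
force: [-8.0, 2.6, 2.8]
gripper_width: 14.1
```

```bash
python3 - <<'E'
from h import *
im,d=snap("side","side3")
a=im[195:330,250:430,::-1];cv2.imwrite("pics/side3z.png",cv2.resize(a,None,fx=4.4,fy=4.4,interpolation=cv2.INTER_CUBIC))
s=env.state();print(s["time_s"],s["ee_pos"],s["gripper_width"],s["force"],s["torque"])
print(w2j(np.load("jig.npy"),s["ee_pos"]))
E
```

```text
10.0667 [603.04576034 -54.47613564 112.86460193] 13.420258117106387 [-2.40978469  0.69458157  1.0553792 ] [ 0.03305966  0.50883646 -0.11198636]
[ 65.31205993  -0.30141907 112.86460193]
```

View pics/side3z.png

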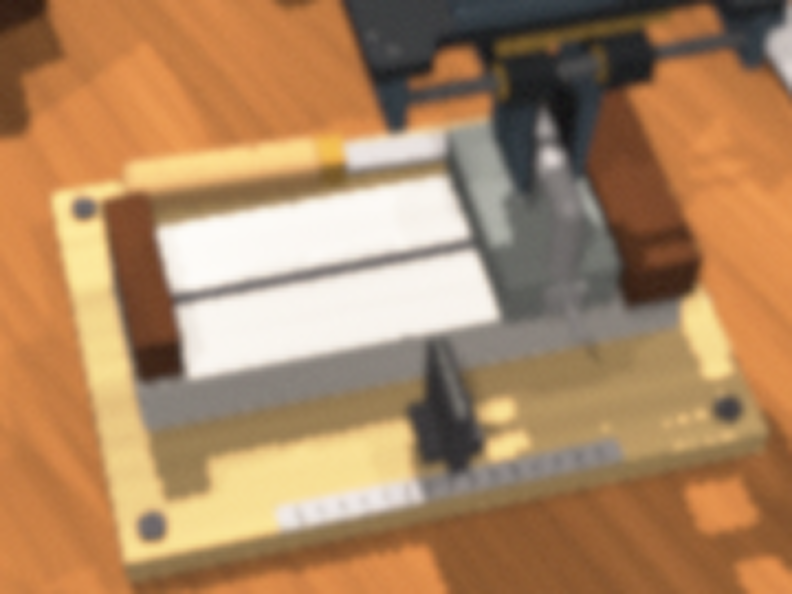

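Call:
arm_command(slide=[[0,-0.5,0],[0,-1.2,0],[0,-2,0],[0,-2.8,0],[0,-3.6,0],[0,-4.4,0],[0,-5,0],[0,-5.4,0],[0,-5.5,0],[0,-5.5,0],[0,-5.5,0],[0,-5.5,0]], turn=[[0,0,0],[0,0,0],[0,0,0],[0,0,0],[0,0,0],[0,0,0],[0,0,0],[0,0,0],[0,0,0],[0,0,0],[0,0,0],[0,0,0]], grip=[255,255,255,255,255,255,255,255,255,255,255,255])

```text
time_s: 11.07
ee_pos: [554.2, -38.7, 112.9]
ee_rot: [97.0, 89.6, -10.6]
force: [7.7, -1.9, -6.6]
gripper_width: 13.0
```

```bash
python3 - <<'E'
from h import *
im,d=snap("side","side4");im2,_=snap("top","top4")
p=np.load("jig.npy");u,v=w2px("side",j2w(p,(5,-75,65)));u2,v2=w2px("top",j2w(p,(5,-75,65)));print(u,v,u2,v2)
o=cv2.imread("pics/side0.png");u=int(u);v=int(v)
z=lambda a:cv2.resize(a[v-25:v+25,u-25:u+25],(390,390),interpolation=cv2.INTER_CUBIC)
cv2.imwrite("pics/cmp4.png",np.hstack([z(o),z(im[:,:,::-1])]))
s=env.state();print(s["time_s"],s["ee_pos"],s["gripper_width"],s["force"],s["torque"])
print(w2j(p,s["ee_pos"]))
o=cv2.imread("pics/top0.png");u=int(u2);v=int(v2)
cv2.imwrite("pics/cmp4t.png",np.hstack([z(o),z(im2[:,:,::-1])]))
E
```

```text
352.08590129634234 279.03628452081034 363.54541419437055 232.87496348126672
11.1667 [554.21837631 -38.73488276 112.91218098] 12.975889849770194 [ 7.62622632 -2.37291615 -6.27804869] [-0.41475533 -1.15351641 -0.10404356]
[ 1.40108146e+01 -1.38343797e-02  1.12912181e+02]
```

View pics/cmp4.png

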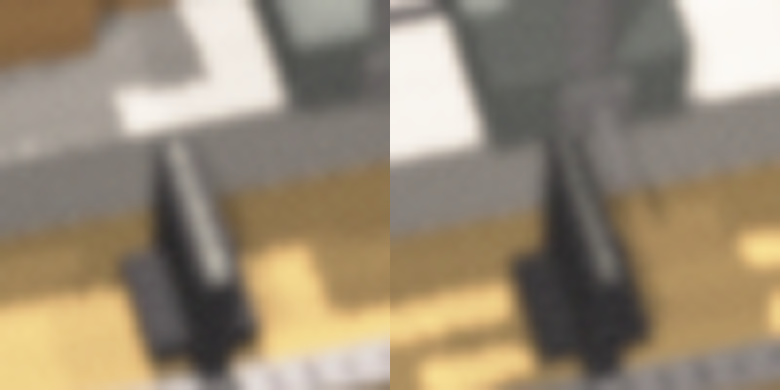

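View pics/cmp4t.png

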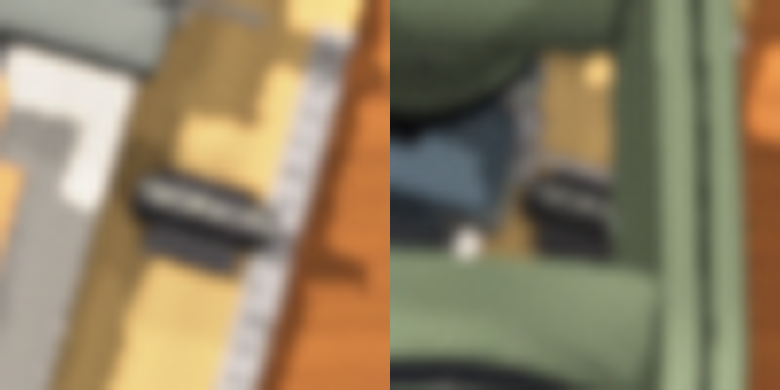

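```bash
cat > prof.py <<'E'
from h import *
def prof(img,cam,z,ys,xs):
    p=np.load("jig.npy");g=cv2.cvtColor(img,cv2.COLOR_BGR2GRAY).astype(np.float32);out=[]
    for x in xs:
        q=np.array([w2px(cam,j2w(p,(x,y,z))) for y in ys],np.float32)
        out.append(cv2.remap(g,q[:,0].reshape(1,-1),q[:,1].reshape(1,-1),cv2.INTER_LINEAR).mean())
    return np.round(out).astype(int)
def rect(img,cam,z,name,x0,x1,y0,y1,s=8):
    p=np.load("jig.npy");w=int((x1-x0)*s);h=int((y1-y0)*s)
    m=np.zeros((h,w,2),np.float32)
    c=[(0,0),(w,0),(w,h),(0,h)]
    src=np.float32([w2px(cam,j2w(p,(x0+a/s,y1-b/s,z))) for a,b in c])
    H=cv2.getPerspectiveTransform(np.float32(c),src)
    o=cv2.warpPerspective(img,H,(w,h),flags=cv2.WARP_INVERSE_MAP|cv2.INTER_CUBIC)
    for x in range(int(x0),int(x1)+1,5):
        cv2.line(o,(int((x-x0)*s),0),(int((x-x0)*s),8 if x%10 else 18),(0,0,255),1)
        if x%10==0: cv2.putText(o,str(x),(int((x-x0)*s)+2,30),0,.5,(0,0,255),1)
    cv2.imwrite(name,o)
E
python3 - <<'E'
from prof import *
a=cv2.imread("pics/side4.png");b=cv2.imread("pics/side0.png");t=cv2.imread("pics/top0.png")
rect(a,"side",71,"pics/r4p.png",-25,50,-100,-45,8);rect(a,"side",63,"pics/r4l.png",-25,50,-100,-45,8)
rect(b,"side",71,"pics/r0p.png",30,105,-100,-45,8)
x=cv2.imread("pics/r4p.png");y=cv2.imread("pics/r4l.png");
cv2.imwrite("pics/r4.png",cv2.resize(np.vstack([x,y]),None,fx=.67,fy=.67,interpolation=cv2.INTER_AREA))
rect(t,"top",63,"pics/r0t.png",-25,50,-100,-45,8)
rect(t,"top",71,"pics/r0tp.png",30,105,-100,-45,8)
x=cv2.imread("pics/r0t.png");y=cv2.imread("pics/r0tp.png");
cv2.imwrite("pics/r0tt.png",cv2.resize(np.vstack([x,y]),None,fx=.67,fy=.67,interpolation=cv2.INTER_AREA))
xs=range(-5,18);print(list(xs))
print("line side0",prof(b,"side",63,np.arange(-92,-60,2),xs));print("line side4",prof(a,"side",63,np.arange(-92,-60,2),xs));print("line top0",prof(t,"top",63,np.arange(-92,-60,2),xs))
E
```

```text
[-5, -4, -3, -2, -1, 0, 1, 2, 3, 4, 5, 6, 7, 8, 9, 10, 11, 12, 13, 14, 15, 16, 17]
line side0 [ 65  62  63  68  79  94 113 130 145 152 149 139 127 115 107 104 104 106
 110 114 117 120 122]
line side4 [ 69  63  59  58  61  67  76  86  95  99  97  92  88  88  92  99 106 113
 118 123 127 130 131]
line top0 [ 62  56  52  52  58  69  85 101 117 130 135 135 129 119 108 100  98 102
 114 130 147 162 175]
```

View pics/r4.png

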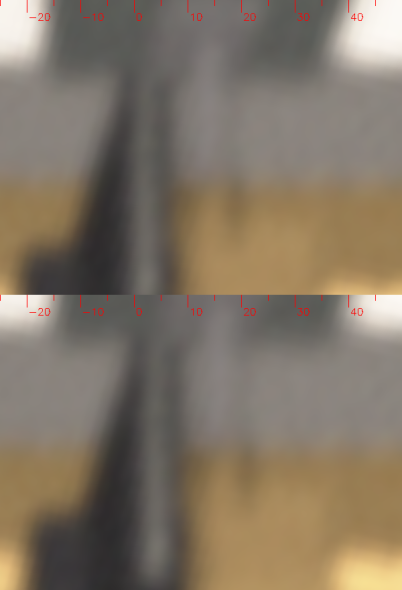

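View pics/r0p.png

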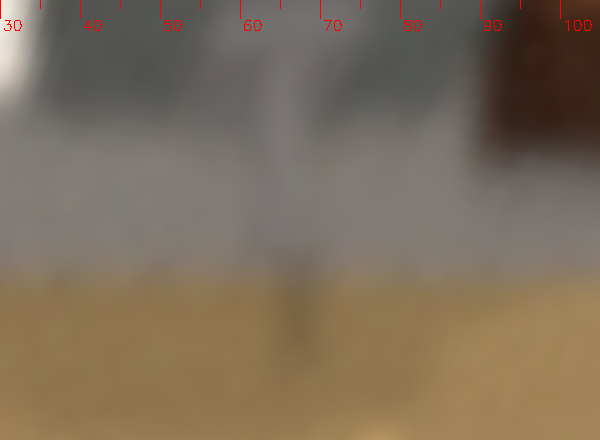

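View pics/r0tt.png

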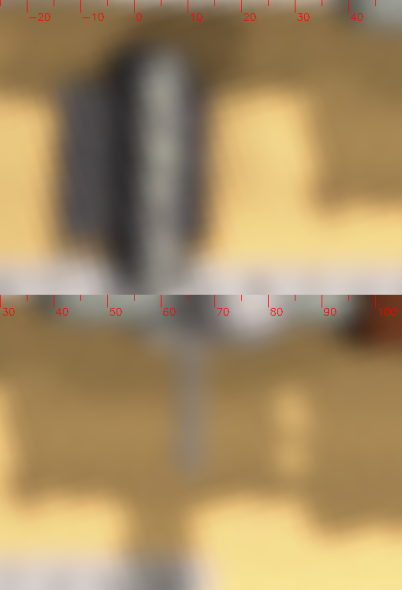

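Call:
arm_command(slide=[[0,-0.3,0],[0,-0.6,0],[0,-0.8,0],[0,-0.8,0],[0,-0.8,0],[0,-0.8,0]], turn=[[0,0,0],[0,0,0],[0,0,0],[0,0,0],[0,0,0],[0,0,0]], grip=[255,255,255,255,255,255])

```text
time_s: 11.67
ee_pos: [546.8, -36.4, 112.9]
ee_rot: [97.0, 89.6, -10.6]
force: [7.8, -2.9, -6.4]
gripper_width: 13.0
```

```bash
python3 - <<'E'
from prof import *
im,_=snap("side","side5");im2,_=snap("top","top5")
p=np.load("jig.npy")
a=im[:,:,::-1].copy();t=im2[:,:,::-1].copy()
s=env.state();print(s["time_s"],w2j(p,s["ee_pos"]),s["gripper_width"],s["force"],s["torque"])
cv2.imwrite("pics/s5z.png",cv2.resize(a[240:310,310:400],None,fx=8,fy=8,interpolation=cv2.INTER_CUBIC))
cv2.imwrite("pics/t5z.png",cv2.resize(t[200:260,330:400],None,fx=8,fy=8,interpolation=cv2.INTER_CUBIC))
E
```

```text
11.7667 [6.24578706e+00 1.22420162e-02 1.12904438e+02] 13.090459616642763 [ 8.20686217 -2.43254828 -8.05243722] [-0.48486583 -1.18310856 -0.11679709]
```

View pics/s5z.png

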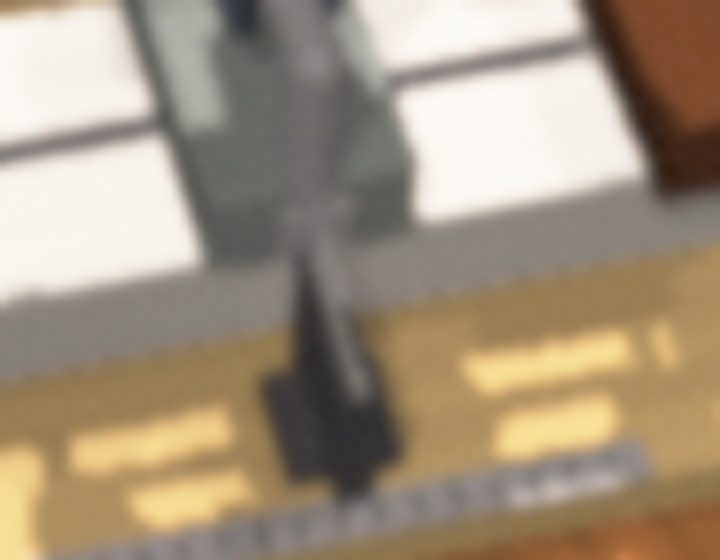

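View pics/t5z.png

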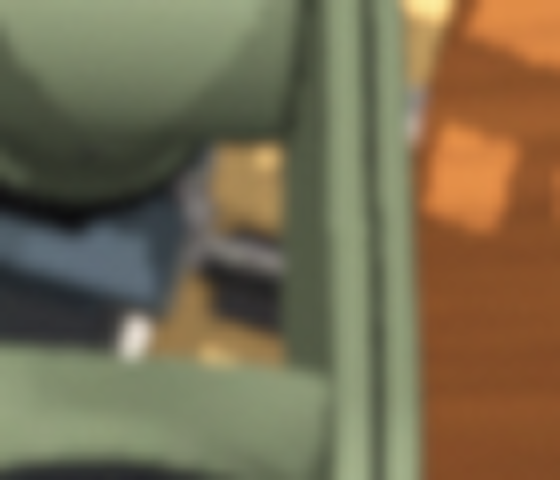

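```bash
python3 - <<'E'
from prof import *
p=np.load("jig.npy")
a=cv2.imread("pics/side5.png");b=cv2.imread("pics/side0.png");c=cv2.imread("pics/side4.png")
t=cv2.imread("pics/top5.png");t0=cv2.imread("pics/top0.png")
xs=np.arange(-2,20)
print(xs)
for y in range(-98,-54,4): print(y,"5 z71",prof(a,"side",71,[y],xs)," 4 z71",prof(c,"side",71,[y],xs))
for y in range(-98,-54,4): print(y,"0 z63",prof(b,"side",63,[y],xs))
print("home",xs+58)
for y in range(-94,-54,4): print(y,prof(b,"side",71,[y],xs+58),prof(t0,"top",71,[y],xs+58))
print("top5")
for y in range(-94,-54,4): print(y,prof(t,"top",71,[y],xs), prof(t0,"top",63,[y],xs))
rect(a,"side",71,"pics/r5.png",-25,50,-105,-45,8)
E
```

```text
[-2 -1  0  1  2  3  4  5  6  7  8  9 10 11 12 13 14 15 16 17 18 19]
-98 5 z71 [ 67  80  93 103 112 107 100  90  82  85  90 101 112 121 130 134 139 141
 143 143 144 143]  4 z71 [ 67  79  91 102 112 106  99  88  81  84  89 101 112 120 128 134 139 141
 143 143 144 144]
-94 5 z71 [ 67  77  89 100 102 102  94  86  84  83  92 102 112 122 129 136 139 143
 144 144 143 143]  4 z71 [ 65  76  87  99 102 103  95  86  84  83  93 103 114 124 130 136 140 143
 143 142 142 142]
-90 5 z71 [ 65  76  90  98 104 100  95  91  88  92  98 106 113 119 126 131 136 140
 143 144 145 144]  4 z71 [ 64  75  88  96 103 101  95  92  89  92  97 106 115 122 128 133 136 136
 136 134 133 133]
-86 5 z71 [ 64  74  85  95  99  98  95  89  88  91  95 101 106 110 114 119 125 130
 134 135 136 138]  4 z71 [ 64  74  85  96 100  98  94  89  89  92  97 104 109 115 121 128 131 131
 129 124 121 120]
-82 5 z71 [ 62  72  85  95 102 103  98  93  89  90  94  98 102 105 108 112 118 122
 125 126 126 126]  4 z71 [ 65  75  86  94  98  97  93  88  86  88  92  97 102 108 113 118 122 123
 121 118 114 113]
-78 5 z71 [ 58  70  82  94 103 105 10
[... 5296 characters left out ...]
0 103  93  81  78  77  80  90 102
 112 121 128 132] [ 52  59  71  86 102 120 131 137 141 132 122 110 102  94 100 112 124 143
 160 174 184 194]
-66 [ 42  47  58  69  82  94 106 111 115 111 102  93  84  76  75  81  88  99
 111 121 128 135] [ 54  59  69  85 102 116 128 138 135 131 122 109  97  95  96 102 119 135
 149 161 172 177]
-62 [ 41  50  59  73  87 101 110 118 117 111 104  94  84  82  83  85  92 101
 109 117 126 130] [ 49  55  70  87 104 123 136 139 140 131 118 104  94  83  82  87  94 103
 113 122 127 134]
-58 [ 46  47  59  70  83  95 107 112 115 114 108 102 100  99  99 102 106 110
 115 121 125 130] [ 47  53  60  74  89 102 112 121 121 117 111 100  89  85  82  80  83  85
  88  92  97 101]
```

View pics/r5.png

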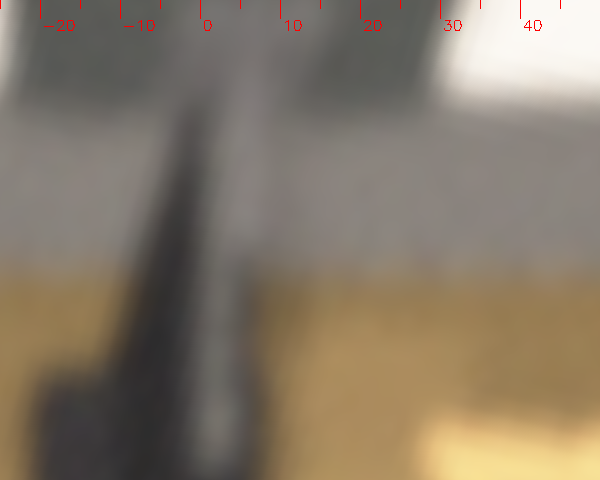

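```bash
python3 - <<'E'
from prof import *
p=np.load("jig.npy")
def sprof(img,cam,z,y,xs):
    g=(img[:,:,2].astype(np.float32)-img[:,:,0])  # R-B, low for grey
    q=np.array([w2px(cam,j2w(p,(x,y,z))) for x in xs],np.float32)
    return np.round(cv2.remap(g,q[:,0].reshape(1,-1),q[:,1].reshape(1,-1),cv2.INTER_LINEAR)[0]).astype(int)
t0=cv2.imread("pics/top0.png");b=cv2.imread("pics/side0.png");t5=cv2.imread("pics/top5.png");a=cv2.imread("pics/side5.png")
xs=np.arange(54,80);print(xs)
for y in range(-90,-58,4): print(y,sprof(t0,"top",71,y,xs))
print("side")
for y in range(-94,-70,4): print(y,sprof(b,"side",71,y,xs))
# parallax
for cam in("top","side"):
    u,v=w2px(cam,j2w(p,(5,-75,63)));w=ray(cam,u,v,71);print(cam,w2j(p,w)-[5,-75,71])
# index block in both cams: its top extents -> colour-free; handle legs home
E
```

```text
[54 55 56 57 58 59 60 61 62 63 64 65 66 67 68 69 70 71 72 73 74 75 76 77
 78 79]
-90 [ 95  90  85  82  81  80  81  82  83  87  90  93  98 103 102 102 101 101
 102 101 101 101 101 101 102 102]
-86 [ 96  92  88  86  84  84  84  84  86  87  90  95 100 103 108 109 108 107
 107 106 105 105 104 105 105 106]
-82 [84 82 82 81 81 81 80 80 80 79 79 80 81 83 84 86 88 90 91 92 93 94 94 93
 93 93]
-78 [81 81 81 81 81 79 77 75 70 66 63 60 59 62 66 70 74 78 79 80 81 81 81 81
 81 82]
-74 [83 83 83 83 82 80 77 70 63 55 48 41 45 50 57 64 72 76 80 82 83 83 83 83
 83 85]
-70 [84 84 84 83 83 81 77 73 65 55 47 45 43 48 55 63 71 78 82 83 85 85 84 84
 85 85]
-66 [79 79 80 80 79 77 75 68 62 55 48 42 44 48 53 61 69 74 78 81 81 81 82 82
 83 85]
-62 [72 72 73 73 72 71 67 63 57 49 42 41 41 44 50 57 63 68 72 73 74 74 74 75
 75 77]
side
-94 [66 66 66 66 66 65 66 65 66 66 66 66 66 65 65 65 66 66 66 66 66 65 66 68
 68 68]
-90 [66 66 66 66 66 66 67 66 65 64 62 61 61 61 60 61 62 63 64 65 66 66 66 66
 67 67]
-86 [67 66 66 66 65 65 65 65 64 63 62 60 57 57 57 58 59 62 65 64 64 64 65 65
 65 66]
-82 [58 58 58 58 58 58 57 57 57 56 54 53 51 48 48 48 50 53 55 57 58 57 58 58
 57 57]
-78 [30 30 30 29 28 27 27 27 27 27 26 26 25 24 24 24 25 26 27 28 30 30 29 29
 29 29]
-74 [13 13 13 14 15 14 14 12 10 10 10 10 11 12 12 12 12 12 13 13 13 13 13 13
 14 14]
top [-1.17242736  0.49084993  0.        ]
side [-1.93815061 -5.44580448  0.        ]
```

Call:
arm_command(slide=[[0,-0.07,0],[0,-0.14,0],[0,-0.14,0],[0,-0.14,0],[0,-0.14,0]], turn=[[0,0,0],[0,0,0],[0,0,0],[0,0,0],[0,0,0]], grip=[255,255,255,255,255])

```text
time_s: 12.18
ee_pos: [545.6, -36.0, 112.9]
ee_rot: [97.1, 89.5, -10.5]
force: [8.6, -2.5, -7.2]
gripper_width: 12.7
```

```bash
python3 - <<'E'
from prof import *
im,_=snap("side","side6");im2,_=snap("top","top6")
p=np.load("jig.npy")
a=im[:,:,::-1].copy();t=im2[:,:,::-1].copy();b=cv2.imread("pics/side0.png");t0=cv2.imread("pics/top0.png")
s=env.state();print(s["time_s"],w2j(p,s["ee_pos"]),s["gripper_width"],s["force"])
# peak centroid above linear background, half-max window
def pk(img,cam,z,y,lo,hi):
    xs=np.arange(lo,hi,.25);g=img.astype(np.float32).mean(2)
    q=np.array([w2px(cam,j2w(p,(x,y,z))) for x in xs],np.float32)
    f=cv2.remap(g,q[:,0].reshape(1,-1),q[:,1].reshape(1,-1),cv2.INTER_LINEAR)[0]
    k=f.argmax();return round(float(xs[k]),1)
for n,c,im_ in(("side5","side",cv2.imread("pics/side5.png")),("side6","side",a),("top5","top",cv2.imread("pics/top5.png")),("top6","top",t)):
    print(n,"ptr",[pk(im_,c,71,y,-1,11) for y in range(-76,-57,2)])
print("line side0",[pk(b,"side",63,y,-1,10) for y in range(-92,-60,4)],"top0",[pk(t0,"top",63,y,-1,10) for y in range(-92,-60,4)])
print("line side6",[pk(a,"side",63,y,-1,10) for y in range(-96,-84,2)])
rect(a,"side",71,"pics/r6.png",-25,50,-105,-45,8)
cv2.imwrite("pics/s6z.png",cv2.resize(a[245:295,325:385],None,fx=12,fy=12,interpolation=cv2.INTER_CUBIC))
E
```

```text
12.2833 [4.97778872e+00 2.70130262e-02 1.12913732e+02] 13.143686189464482 [ 8.59772799 -2.29203448 -6.73179511]
side5 ptr [10.8, 5.5, 5.5, 6.0, 6.5, 7.0, 5.8, 6.2, 5.0, 5.5]
side6 ptr [10.8, 10.8, 10.8, 10.8, 10.8, 10.8, 10.8, 4.2, 4.8, 5.2]
top5 ptr [6.8, 6.2, 5.8, 5.0, 7.0, 6.2, 5.8, 5.2, 4.8, 6.5]
top6 ptr [4.2, 6.0, 5.5, 5.0, 4.5, 6.0, 5.8, 5.2, 4.8, 6.5]
line side0 [4.0, 4.0, 4.2, 3.5, 4.5, 3.8, 4.8, 4.0] top0 [4.8, 6.0, 5.0, 6.0, 5.2, 6.5, 5.5, 4.5]
line side6 [3.2, 3.5, 4.0, 4.5, 3.8, 3.8]
```

View pics/s6z.png

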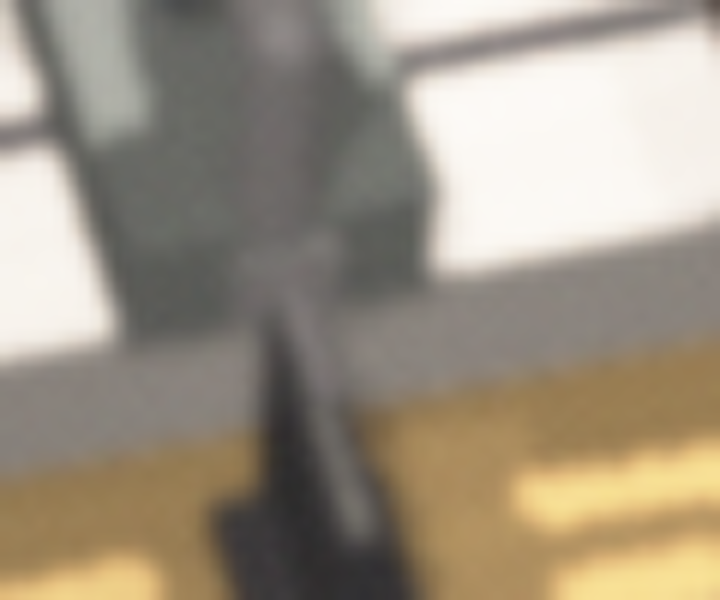

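Call:
arm_command(slide=[[0,-0.04,0],[0,-0.04,0],[0,-0.04,0],[0,-0.04,0],[0,-0.04,0],[0,-0.04,0]], turn=[[0,0,0],[0,0,0],[0,0,0],[0,0,0],[0,0,0],[0,0,0]], grip=[255,255,255,255,255,255])

```text
time_s: 12.78
ee_pos: [545.3, -35.9, 112.9]
ee_rot: [97.0, 89.5, -10.6]
force: [8.4, -2.1, -8.2]
gripper_width: 13.0
```

```bash
python3 - <<'E'
from prof import *
im,_=snap("side","side7")
p=np.load("jig.npy");a=im[:,:,::-1].copy()
s=env.state();print(s["time_s"],w2j(p,s["ee_pos"]),s["gripper_width"],s["force"],s["qvel"])
xs=np.arange(-2,16);print(xs)
for y in(-70,-66,-62,-58):print(y,prof(a,"side",71,[y],xs))
print("ln",prof(a,"side",63,range(-94,-86,2),xs))
E
```

```text
12.8333 [4.65278296e+00 3.40826109e-02 1.12917452e+02] 13.050247621669358 [ 9.22068845 -2.41381831 -8.00849415] [ 0.03877568  0.04910467 -0.11143648 -0.05964065  0.03334716  0.00295649]
[-2 -1  0  1  2  3  4  5  6  7  8  9 10 11 12 13 14 15]
-70 [ 64  70  76  89 101 109 116 114 111 114 116 120 124 128 131 132 132 133]
-66 [ 76  71  80  91 102 112 114 115 113 112 115 118 123 129 130 130 130 130]
-62 [ 86  85  85  95 106 113 119 119 117 115 113 114 116 117 119 120 120 121]
-58 [ 98  96  98 102 109 115 119 119 117 113 110 108 106 105 103 102 101 101]
ln [ 52  59  68  80  92 102 107 104  96  87  83  85  92 102 112 121 129 135]
```

View pics/side7.png

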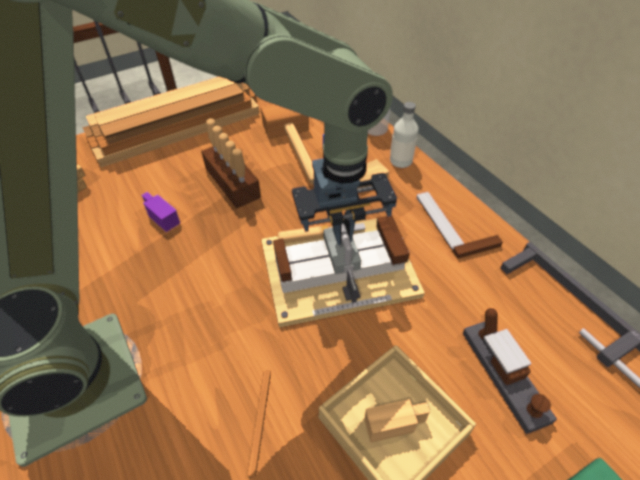

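In the side view the pointer at (348,268) sits over the line on the index block. Measured in the jig frame, pointer x is about 4.4 mm and the line about 4.1 mm. The offcut is in the tray at (395,417). Everything is still, so I'm handing in.

```bash
python3 -c "
from workcell import env
print(env.job_done());s=env.state();print(s['time_s'],s['ee_pos'],s['gripper_width'])"
```

```text
the job is handed in; nothing more can be done
None
the job is handed in; nothing more can be done
```

The job is handed in at about 12.8 s. The offcut is in the plywood tray, and the gripper is still holding the jaw by its bar handle at the mark.

- **Offcut:** I lifted it off the slideway and set it down in the tray. Side and top pictures taken after release, and the last side picture, show it lying inside.
- **Jaw:** I gripped the bar across the slideway, with an opening of about 13 mm on the 14 mm bar and 45 N. The gripper then pulled it about 60.6 mm out, by the measured tool position. The load was steady at about 12 N, including about 8 N vertical.
- **Alignment:** In the last side picture the pointer is at jig x of about 4.4 mm and the line at about 4.1 mm.
- **Disagreement:** The two cameras did not quite agree on the pull needed. The top view gave about 60.2 mm and the side view about 61.2 mm, so I settled between them. The pointer is probably within about 0.5 mm of the line. The last small adjustment was checked only from the side.
- **Other things:** The arm came near none of the other bench items, and those visible in the last picture have not moved. I made no separate check of the chisel beside the slideway, which the gripper partly hid in the last picture.

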